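# Release the measuring slide's brake and run it to the marked stop

### The arm

A 6-joint arm with a two-finger parallel gripper is mounted at the origin on the work surface. World frame = base frame: x ahead of the robot, y to its left, z up, the work surface at z = 0. Lengths are in m, angles in degrees, forces in N, time in s.
With the tool pointing down it reaches from about 0.35 to 0.975 m from the base axis. Payload 7.1 kg.
Tool frame: the origin (TCP) lies at the very end of the fingers, on their centre line; the grasp point (between the pads) lies 19 mm behind it (grip_point_offset is the distance from the TCP to the grasp point, in m); z points along the fingers, y is the direction in which the jaws open and shut (so a half turn about z gives the same grasp; the last joint's range is limited). The gripper opens to 88 mm and grips with 3 to 60 N. Pads are 20 mm wide; open, the fingers measure 115 mm over their backs; the gripper's body (75 mm by 178 mm) begins 61 mm behind the grasp point.
Start: joints at [-77.063, 24.242, 93.386, -0, 62.372, -1.089], TCP at [0.151, -0.606, 0.223] pointing down, gripper open.
Joint ranges: [-172.04, 172.04], [-51.8, 120.97], [4.93, 147.93], [-75.15, 255.16], [6.16, 154.13], [-145.62, 145.62]. Speed limits (degrees/s): [136.94, 136.94, 172.46, 180, 180, 180].

### API

Orientations are given as a 3x3 rotation matrix whose columns are the frame's x, y, z axes.
In Python, from station import * gives the robot as it stands.
- The arm moves only by the tool carry_out, never from a script. Its argument "deltas" is a list of rows, each a list of 5 numbers: the closure in counts, from 0 (fully open) to 255 (shut), then the shift along the tool's x, y, z in cm, then the turn about the tool's z in degrees. A call has 1 to 5 rows; each row is the pose to reach, as a shift and turn from the pose measured when the call began, along the tool's axes at that moment; what a row does not reach only later rows make up. A row lasts 1/10 s, in which the tool goes at most 50 mm and 8.59 degrees, less where a joint would pass 70% of its speed; a pose out of reach is approached as far as the arm can. A call with a gripper value outside its range is refused whole. The fingers move at their own pace and stop on an object; the grip force is fixed at half the most. Time passes only in rows, so rows that repeat a pose let the fingers close. It gives the time, the measured TCP pose, the force and the opening at its end, in the units of the state.
- sense(): the state, without advancing time (a new reading comes with each control period).
- get_image(name): name is "side" or "top" or "wrist"; returns the picture (400x640x3 uint8, blue, green, red); there is no depth.
- camera_params(name): a dict with "K" (3x3 intrinsics, pixels), "world_from_camera" (4x4, takes a point from camera to world coordinates); the wrist camera has in their place "hand_eye" (4x4, takes a point from camera to tool coordinates, whose origin is the TCP and whose axes are the flange's). Camera axes: x right, y up, looking along -z (the intrinsics and any distortion apply to the point x, -y, -z); pixel columns grow to the right and rows downward; lengths in m; the calibration is good to about 2 mm. A picture is of the moment at which its call begins: read the wrist's pose just before it. camera_params takes no time and is no camera call.
- close_job(): hands the job in, once; it reports no verdict.
The state is a dict: "t": time; "joints": joint angles; "qvel": joint speeds; "joint_efforts": joint torques, N m; "tool_pos": TCP position; "ee_rot": TCP orientation; "wrist_force": force on the tool from outside, world axes, zero at the start; "ft_torque": the same for the moment, N m; "opening": finger opening in m.
Only numpy, scipy, OpenCV 4.12 (cv2) and the standard library are available. Lean on these libraries where they do the work, as an engineer would, in place of code of your own. Each camera call takes 0.05 s, during which the arm holds its last target.

### The job

On the measuring slide, press down the black spring pad in the middle of the carriage to free its brake and, keeping it pressed, push the carriage along the rail until it rests against the stop with the round-headed post. Then let the pad come up again so that the brake holds the carriage there, and move clear. Only press and push: do not force the carriage along with its brake on, and leave the jar, the vee block and the loupe alone.

Things in the scene. Friction and masses are not known exactly. Their poses are not given: they have to be found in the camera images.
- carriage_mid (a point): Middle of the aluminium carriage's deck, on its top face, 38.5 mm above the bench. Deck 66 mm across the rail, 96 mm along it. y axis along the rail, x across. Two upright end walls stand on the deck, 16 mm thick along the rail, 60 mm wide, centred 40 mm either side of this point, tops 60.5 mm above the bench. The pad lies in the 64 mm gap between them, open at both sides.
- pad_top (a point): Centre of the top of the black ribbed spring pad in the middle of the carriage, 40 mm across the rail, 56 mm along it, 48.5 mm above the bench when up. Axes as carriage_mid. Stiff at first: the brake lets go about 2.5 mm down, at some 8 N; then soft, fully down (8 mm, firm end) at about 9.5 N; springs up when let go. A finger pressing on it takes the carriage along by rubbing, or by pushing an end wall.
- pad (a joint): How far the pad is pressed down, m: 0 up (brake on, holds against about 15 N), 0.008 fully down; from 0.003 on the brake is fully off and the carriage runs easily (1 to 3 N).
- carriage (a joint): Position of the carriage, m, growing along the rail's own +y (y axis of carriage_mid); 0 half-way, -0.075 and +0.075 against a stop; it starts within 0.03 of half-way. It does not tell which stop is the marked one.
- marker (a point): Top centre of the marked stop, at either end of the rail: a fixed steel block 76 mm across the rail, 20 mm along it, 50 mm high, with a post carrying a round head of 30 mm diameter; this point is the head's top, 84 mm above the bench, over the block's centre. With the carriage against this stop, marker and carriage_mid are 58 mm apart horizontally.
- plain (a point): Top centre of the plain stop at the rail's other end: the same block with no post, top 50 mm above the bench.
- clamp (a point): Top of the low dark specimen clamp on the carriage's +x side, 36.5 mm above the bench; it juts out to 58 mm from the carriage's middle line, is 50 mm long along the rail, and moves with the carriage. Not to be operated.
- jar: Bystander: glass jar with white lid, 40 mm diameter, 55 mm high, loose; origin at the centre of its underside.
- vblock: Bystander: dark steel vee block 35 x 50 x 34 mm, loose; origin at the centre of its underside.
- loupe: Bystander: black eye loupe, 34 mm diameter, 30 mm high, loose; origin at the centre of its underside.

How it is judged:
By the outcome, as a careful person would: the job done as asked, in the order asked, and still so for the second after the job is handed in, with the robot touching nothing.
It also fails if it takes over 40 s, if anything falls off the work surface, if the arm or the gripper's body presses on something with over 40 N, if the wrist force passes 120 N, or if a joint passes its speed limit or range.

## Working session

There is one attempt and no reset: what is moved stays moved. The work goes in short steps, Python scripts to look and compute and a tool call to move; the robot and the scene stay as the last step left them, time stands still between calls to the robot, and variables do not carry over. Pictures are saved under pics/ and viewed, and the job is handed in when it is done.

Besides the shell and the picture viewer there is one more tool, called after "Emit:" as name([rows], argument=value, ...), one row to a line, values as JSON. carry_out: Moves the arm, as the interface text tells. Its arguments: {"type":"object","properties":{"deltas":{"type":"array","items":{"type":"array","items":{"type":"number"}}}},"required":["deltas"]}

```bash
mkdir -p pics; ls; python3 - <<'E'
from station import *
import cv2
s=sense(); print(s)
for n in ("top","side","wrist"):
    cv2.imwrite(f"pics/{n}0.png",get_image(n)); p=camera_params(n); print(n,p)
E
```

```text
pics
{'t': 0.0, 'joints': array([-7.70619501e+01,  2.42854962e+01,  9.34334184e+01,  1.34664019e-03,
        6.23736502e+01, -1.08864827e+00]), 'qvel': array([ 0.00409735, -0.06170609, -0.02713133, -0.01431846,  0.02769213,
       -0.05843423]), 'joint_efforts': array([-1.35939474e-03, -5.44620252e+01, -2.73668075e+01,  6.42558374e-02,
        2.27145420e-02, -1.03330653e-04]), 'tool_pos': array([ 0.15138301, -0.60578353,  0.2218765 ]), 'ee_rot': array([[ 9.70185547e-01,  2.42363133e-01, -3.41424528e-04],
       [ 2.42363368e-01, -9.70184263e-01,  1.57920721e-03],
       [ 5.14969033e-05, -1.61487281e-03, -9.99998695e-01]]), 'wrist_force': array([-0.41634313, -1.22697187,  0.24230382]), 'ft_torque': array([ 0.02996477, -0.02201893, -0.0242181 ]), 'opening': 0.08802702249656062}
top {'K': array([[361.14635365,   0.        , 319.33034821],
       [  0.        , 361.14635365, 203.43501952],
       [  0.        ,   0.        ,   1.        ]]), 'world_from_camera': array([[-0.00498456,  0.99680712, -0.07969146,  0.5280202 ],
       [-0.99996611, -0.00444647,  0.00692824,  0.04438801],
   
[... 374 characters left out ...]
  [-0.63873469, -0.41297948,  0.64920408,  0.59888128],
       [-0.00400009,  0.84552092,  0.53392731,  0.49917217],
       [ 0.        ,  0.        ,  0.        ,  1.        ]])}
wrist {'K': array([[280.5278532 ,   0.        , 321.87192582],
       [  0.        , 280.5278532 , 197.17515815],
       [  0.        ,   0.        ,   1.        ]]), 'hand_eye': array([[-1.83894952e-03,  9.51518019e-01,  3.07587512e-01,
         8.51667145e-02],
       [ 9.99998178e-01,  1.59249650e-03,  1.05224381e-03,
         1.05980346e-03],
       [ 5.11396914e-04,  3.07588887e-01, -9.51519214e-01,
        -1.62448373e-01],
       [ 0.00000000e+00,  0.00000000e+00,  0.00000000e+00,
         1.00000000e+00]])}
```

View pics/top0.png

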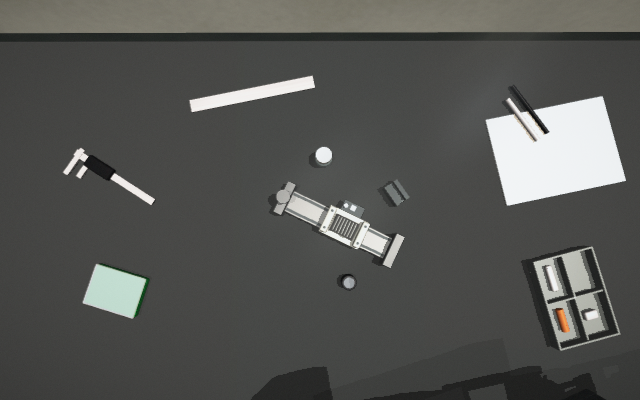

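View pics/side0.png

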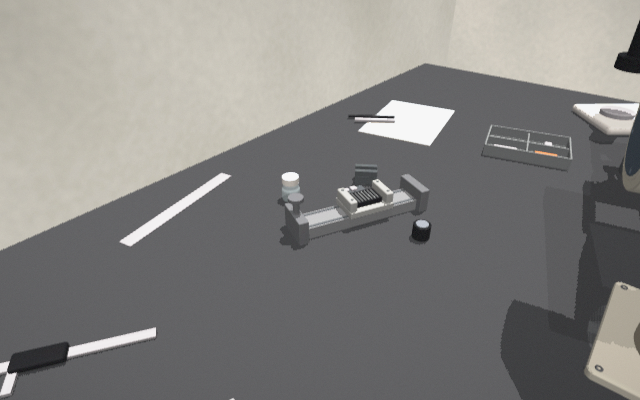

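```bash
python3 - <<'E'
import cv2
a=cv2.imread("pics/top0.png")[140:300,250:430]
cv2.imwrite("pics/top0c.png",cv2.resize(a,None,fx=4.4,fy=3.75*4.4/4.4,interpolation=cv2.INTER_CUBIC) if 0 else cv2.resize(a,None,fx=3.75,fy=3.75,interpolation=cv2.INTER_CUBIC)[:600])
a=cv2.imread("pics/side0.png")[150:260,270:440]
cv2.imwrite("pics/side0c.png",cv2.resize(a,None,fx=4.5,fy=4.5,interpolation=cv2.INTER_CUBIC))
E
```

```text
(no output)
```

View pics/top0c.png

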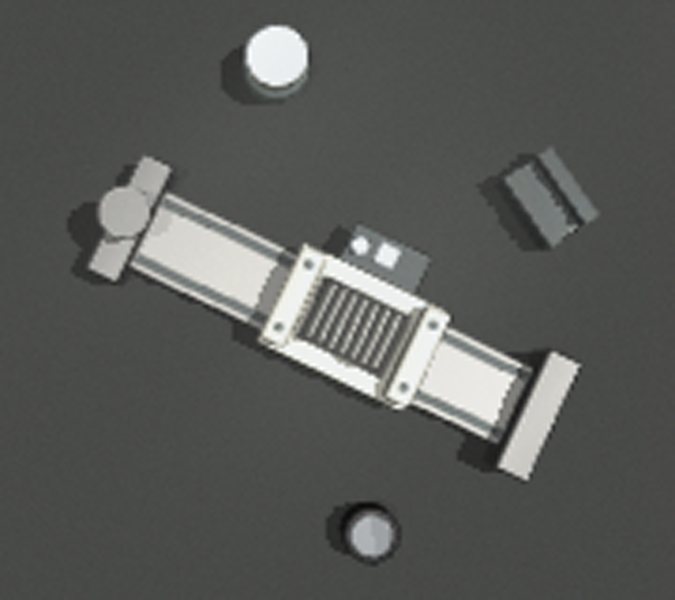

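View pics/side0c.png

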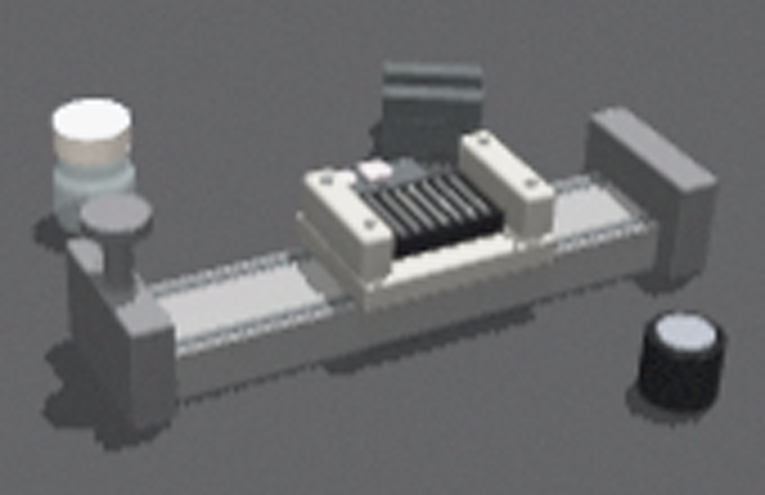

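The marked stop is at the left in the top picture (head about (283,197)) and the plain stop is at about (394,251). The carriage wall screws centre at about (345,227).

```bash
cat > h.py <<'E'
from station import *
import numpy as np, cv2
def ray(n,uv,z,T=None):
    p=camera_params(n);K=p["K"]; W=p["world_from_camera"] if T is None else T
    d=np.array([(uv[0]-K[0,2])/K[0,0],-(uv[1]-K[1,2])/K[1,1],-1.]); d=W[:3,:3]@d; o=W[:3,3]
    return o+d*(z-o[2])/d[2]
def wristT():
    s=sense(); M=np.eye(4);M[:3,:3]=s["ee_rot"];M[:3,3]=s["tool_pos"]
    return M@camera_params("wrist")["hand_eye"]
E
python3 - <<'E'
from h import *
c=lambda u,v:(250+(u+.5)/3.75-.5,140+(v+.5)/3.75-.5)
m=ray("top",c(124,213),.084); p=ray("top",c(539,416),.05)
S=[ray("top",c(*q),.0605) for q in((308,265),(278,327),(432,325),(403,387))]
w=np.mean(S,0)
ax=(m-p)[:2]; L=np.linalg.norm(ax); ax/=L
print(m,p,"L",L,"mid",(m+p)/2,"carr",w,"ax",ax, np.degrees(np.arctan2(ax[1],ax[0])))
print("dist m", (m-w)[:2]@ax,"perp",np.cross(ax,(w-p)[:2]))
print([np.linalg.norm(S[0]-S[i]) for i in (1,2)])
print("clamp",ray("top",c(385,255),.0365))
for n,q,z in(("jar",(277,56),.055),("vb",(550,200),.034),("loupe",(372,536),.03)): print(n,ray("top",c(*q),z))
R=sense()["ee_rot"]; print("toolx angle",np.degrees(np.arctan2(R[1,0],R[0,0])))
E
```

```text
[0.60391845 0.1163874  0.084     ] [ 0.48745609 -0.12233918  0.05      ] L 0.26561976972588663 mid [ 0.54568727 -0.00297589  0.067     ] carr [ 0.54019841 -0.01497189  0.0605    ] ax [0.43845515 0.89875307] 63.9946450899723
dist m 0.14599794653742865 perp -0.0003265791335240742
[np.float64(0.03985218873845355), np.float64(0.0795061828862764)]
clamp [ 0.58277059 -0.0350605   0.0365    ]
jar [0.69958161 0.02913252 0.055     ]
vb [ 0.61566674 -0.13508656  0.034     ]
loupe [ 0.41637081 -0.02594533  0.03      ]
toolx angle 14.026393568947942<stdin>:8: DeprecationWarning: Arrays of 2-dimensional vectors are deprecated. Use arrays of 3-dimensional vectors instead. (deprecated in NumPy 2.0)
```

Emit:
carry_out([
  [255,3.6,-3.3,0,-8],
  [255,7.2,-6.6,0,-16],
  [255,10.8,-9.9,0,-24],
  [255,14.4,-13.2,0,-32],
  [255,18,-16.5,0,-40],
])

```text
t: 0.65
tool_pos: [0.2866, -0.4005, 0.2222]
ee_rot: [[0.583, 0.812, -0.0], [0.812, -0.583, 0.001], [0.001, -0.001, -1.0]]
wrist_force: [-0.0, 0.3, 0.5]
opening: 0.0511
```

```bash
cat >> h.py <<'E'
def go(x,y,z,yaw):
    s=sense();R=s["ee_rot"];d=R.T@(np.array([x,y,z])-s["tool_pos"])*100
    a=np.degrees(np.arctan2(R[1,0],R[0,0]))
    print("t",s["t"],"pos",s["tool_pos"].round(4),"zax",R[:,2].round(3),"yaw",a.round(2),"j",s["joints"].round(1),"F",s["wrist_force"].round(2),"open",round(s["opening"],4)); print("delta cm",d.round(2),"turn",round(-(yaw-a),2))
E
python3 -c "
from h import *
go(.5455,-.0042,.16,64)"
```

```text
t 0.65 pos [ 0.2866 -0.4005  0.2222] zax [-0.     0.001 -1.   ] yaw 54.32 j [-55.8  13.1 109.8   0.   57.1 -20.2] F [-0.02  0.31  0.47] open 0.0511
delta cm [47.28 -2.07  6.26] turn -9.68
```

Emit:
carry_out([
  [255,4.9,-0.2,0,-5],
  [255,9.8,-0.4,0,-9.7],
  [255,14.7,-0.6,0,-9.7],
  [255,19.6,-0.9,0,-9.7],
  [255,24.5,-1.1,0,-9.7],
])

```text
t: 1.15
tool_pos: [0.4212, -0.1931, 0.2225]
ee_rot: [[0.438, 0.899, -0.0], [0.899, -0.438, 0.001], [0.001, -0.001, -1.0]]
wrist_force: [0.8, -0.8, -0.1]
opening: 0.0113
```

```bash
python3 -c "
from h import *
go(.5455,-.0042,.16,64)"
```

```text
t 1.15 pos [ 0.4212 -0.1931  0.2225] zax [-0.     0.001 -1.   ] yaw 64.02 j [-2.610e+01  1.060e+01  1.132e+02  1.000e-01  5.630e+01 -2.000e-01] F [ 0.83 -0.75 -0.11] open 0.0113
delta cm [22.43  2.9   6.27] turn 0.02
```

Emit:
carry_out([
  [255,4.9,0.7,0,0],
  [255,9.8,1.4,0,0],
  [255,14.7,2,1,0],
  [255,19.5,2.6,2,0],
  [255,22.4,2.9,4,0],
])

```text
t: 1.65
tool_pos: [0.5479, -0.0016, 0.1833]
ee_rot: [[0.436, 0.9, 0.003], [0.9, -0.436, 0.001], [0.003, 0.002, -1.0]]
wrist_force: [0.3, -0.5, -0.8]
opening: 0.0006
```

Emit:
carry_out([
  [255,0,0,0,0],
  [255,0,0,0,0],
])

```text
t: 1.85
tool_pos: [0.5476, -0.001, 0.1828]
ee_rot: [[0.435, 0.901, 0.002], [0.901, -0.435, 0.001], [0.002, 0.001, -1.0]]
wrist_force: [0.8, 0.2, 0.3]
opening: 0.0004
```

```bash
python3 -c "
from h import *
go(.5455,-.0042,.1,64)
T=wristT(); np.save('T1.npy',T)
cv2.imwrite('pics/w1.png',get_image('wrist')); cv2.imwrite('pics/side1.png',get_image('side'))"
```

```text
t 1.85 pos [ 0.5476 -0.001   0.1828] zax [ 0.002  0.001 -1.   ] yaw 64.23 j [-1.400e+00  2.070e+01  1.051e+02  1.000e-01  5.410e+01  2.430e+01] F [0.81 0.19 0.28] open 0.0004
delta cm [-0.39 -0.06  8.28] turn 0.23
```

View pics/w1.png

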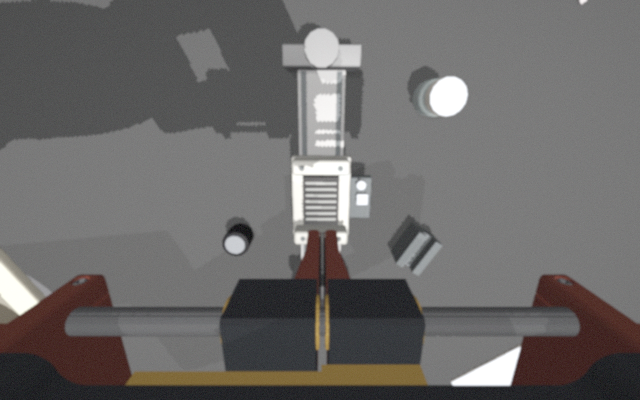

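```bash
python3 - <<'E'
import cv2
a=cv2.imread("pics/w1.png")[20:260,240:400]
cv2.imwrite("pics/w1c.png",cv2.resize(a,None,fx=2.5,fy=2.5,interpolation=cv2.INTER_CUBIC))
a=cv2.imread("pics/w1.png")[150:250,260:390]
cv2.imwrite("pics/w1d.png",cv2.resize(a,None,fx=6,fy=6,interpolation=cv2.INTER_CUBIC))
E
```

```text
(no output)
```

View pics/w1d.png

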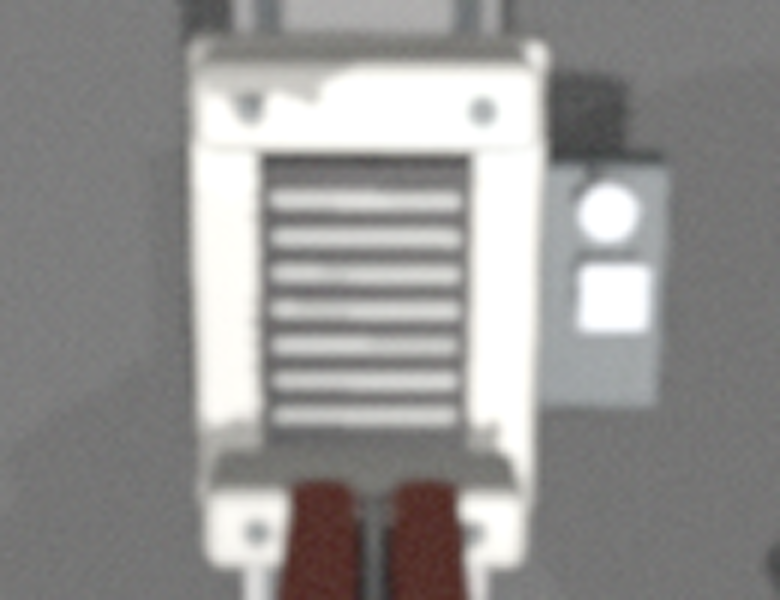

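```bash
python3 - <<'E'
from h import *
T=np.load('T1.npy')
c=lambda u,v:(260+(u+.5)/6-.5,150+(v+.5)/6-.5)
S=[ray("wrist",c(*q),.0605,T) for q in((249,107),(483,111),(257,532),(472,532))]
w=np.mean(S,0); print(w, np.linalg.norm(S[0]-S[1]),np.linalg.norm(S[0]-S[2]))
m=ray("wrist",(321.5,47),.084,T); print("marker",m, np.linalg.norm((m-w)[:2]))
d=(S[0]+S[1]-S[2]-S[3]);print("yaw",np.degrees(np.arctan2(d[1],d[0])))
ax=np.array([.4384,.8988,0])
for o in (0,.01,.012): print((w+ax*o).round(4))
p=w+ax*.010; go(p[0],p[1],.06,64)
E
```

```text
[ 0.53996435 -0.01461853  0.0605    ] 0.04024852582447541 0.08049987814788513
marker [0.60538344 0.11752857 0.084     ] 0.14745342397655212
yaw 63.842817187645814
[ 0.54   -0.0146  0.0605]
[ 0.5443 -0.0056  0.0605]
[ 0.5452 -0.0038  0.0605]
t 1.95 pos [ 0.5475 -0.0023  0.1837] zax [ 0.003  0.001 -1.   ] yaw 64.1 j [-1.500e+00  2.060e+01  1.051e+02  1.000e-01  5.410e+01  2.430e+01] F [ 0.98 -0.26  0.72] open 0.0006
delta cm [-0.47 -0.17 12.37] turn 0.1
```

Emit:
carry_out([
  [255,-0.4,-0.1,3,0],
  [255,-0.4,-0.1,7,0],
  [255,-0.4,-0.1,10,0],
  [255,-0.4,-0.1,11,0],
  [255,-0.4,-0.1,11,0],
])

```text
t: 2.45
tool_pos: [0.5444, -0.0064, 0.0733]
ee_rot: [[0.438, 0.899, 0.001], [0.899, -0.438, 0.001], [0.002, 0.001, -1.0]]
wrist_force: [0.3, 0.2, 0.8]
opening: 0.0004
```

```bash
python3 -c "
from h import *
go(.5447,-.0047,.0485,64)
cv2.imwrite('pics/side2.png',cv2.resize(get_image('side')[130:270,250:450],None,fx=4,fy=4,interpolation=2))"
```

```text
t 2.45 pos [ 0.5444 -0.0064  0.0733] zax [ 0.001  0.001 -1.   ] yaw 64.01 j [-2.000e+00  3.020e+01  1.087e+02  1.000e-01  4.110e+01  2.390e+01] F [0.3  0.24 0.83] open 0.0004
delta cm [ 0.16 -0.05  2.48] turn 0.01
```

View pics/side2.png

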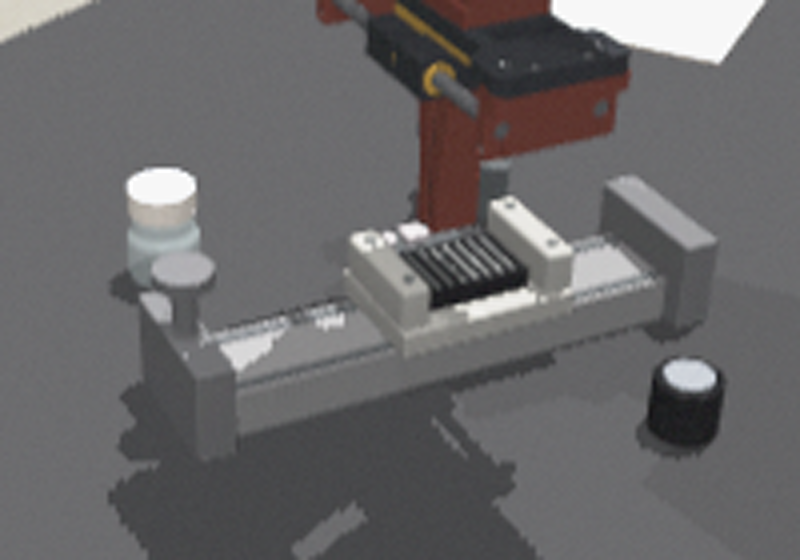

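```bash
python3 - <<'E'
from h import *
p=camera_params("side");W=np.linalg.inv(p["world_from_camera"]);K=p["K"]
def pr(X):
    c=W[:3,:3]@X+W[:3,3]; u=K@np.array([c[0],-c[1],-c[2]]); u=u[:2]/u[2]; return ((u-[250,130])*4).round()
t=sense()["tool_pos"];print("tcp",pr(t),"below",pr(np.array([t[0],t[1],.0485])),"padc",pr(np.array([.54,-.0146,.0485])),"marker",pr(np.array([.605,.117,.084])))
cv2.imwrite('pics/w2.png',get_image('wrist'))
E
```

```text
tcp [444. 220.] below [441. 265.] padc [460. 261.] marker [182. 266.]
```

View pics/w2.png

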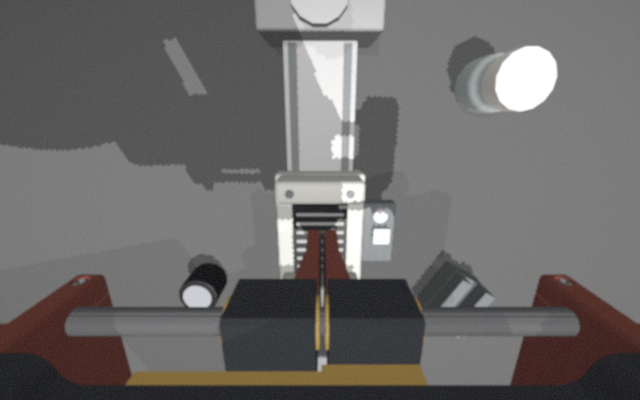

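Emit:
carry_out([
  [255,0.1,0,1,0],
  [255,0.1,0,2,0],
  [255,0.1,0,2.4,0],
  [255,0.1,0,2.4,0],
])

```text
t: 2.95
tool_pos: [0.5461, -0.005, 0.0504]
ee_rot: [[0.437, 0.899, 0.004], [0.899, -0.437, 0.001], [0.003, 0.003, -1.0]]
wrist_force: [-0.2, -0.5, -0.5]
opening: 0.0007
```

```bash
python3 -c "
from h import *
go(.5447,-.0047,.0425,64)"
```

```text
t 2.95 pos [ 0.5461 -0.005   0.0504] zax [ 0.004  0.001 -1.   ] yaw 64.06 j [-1.800e+00  3.250e+01  1.089e+02  1.000e-01  3.840e+01  2.400e+01] F [-0.24 -0.54 -0.46] open 0.0007
delta cm [-0.04 -0.14  0.79] turn 0.06
```

Emit:
carry_out([
  [255,0,-0.05,0.3,0],
  [255,0,-0.1,0.5,0],
  [255,0,-0.1,0.7,0],
  [255,0,-0.1,0.8,0],
  [255,0,-0.1,0.8,0],
])

```text
t: 3.45
tool_pos: [0.5465, -0.0047, 0.0433]
ee_rot: [[0.437, 0.899, 0.006], [0.899, -0.437, 0.001], [0.004, 0.005, -1.0]]
wrist_force: [-0.0, -0.4, 8.7]
opening: 0.0006
```

```bash
python3 -c "
from h import *
go(.5447,-.0047,.0425,64)"
```

```text
t 3.45 pos [ 0.5465 -0.0047  0.0433] zax [ 0.006  0.001 -1.   ] yaw 64.07 j [-1.80e+00  3.32e+01  1.09e+02  1.00e-01  3.74e+01  2.41e+01] F [-0.01 -0.42  8.68] open 0.0006
delta cm [-0.08 -0.16  0.08] turn 0.07
```

Emit:
carry_out([
  [255,0,0,0.1,0],
  [255,0.3,0,0.1,0],
  [255,0.6,0,0.1,0],
  [255,1.0,0,0.1,0],
  [255,1.4,0,0.1,0],
])

```text
t: 3.95
tool_pos: [0.5528, 0.0081, 0.0431]
ee_rot: [[0.437, 0.899, 0.007], [0.899, -0.437, 0.001], [0.004, 0.006, -1.0]]
wrist_force: [-0.9, 0.2, 9.0]
opening: 0.0003
```

```bash
python3 -c "
from h import *
go(.5447,-.0047,.0425,64)
cv2.imwrite('pics/w3.png',get_image('wrist'))
cv2.imwrite('pics/top3.png',cv2.resize(get_image('top')[140:300,250:430],None,fx=3.75,fy=3.75,interpolation=2))"
```

```text
t 3.95 pos [0.5528 0.0081 0.0431] zax [ 0.007  0.001 -1.   ] yaw 64.07 j [-4.000e-01  3.360e+01  1.082e+02  1.000e-01  3.790e+01  2.540e+01] F [-0.91  0.17  8.97] open 0.0003
delta cm [-1.5  -0.17  0.05] turn 0.07
```

View pics/w3.png

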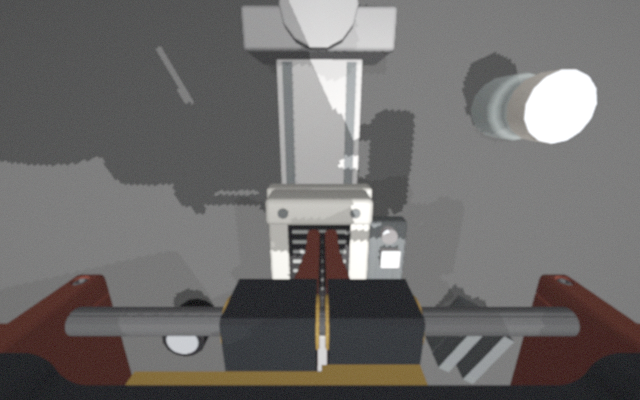

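```bash
cat >> h.py <<'E'
def scr(*uv):
    T=wristT();ax=np.array([.4384,.8988,0]);t=sense()["tool_pos"]
    a=np.mean([ray("wrist",q,.0605,T) for q in uv],0)
    print("carriage-to-marker est",146-((a-ax*.04)-np.array([.54,-.0146,0]))@ax*1000,"finger offset",(t-a)@ax*1000+40)
E
python3 -c "
from h import *
scr((283,213),(355,213))"
```

```text
carriage-to-marker est 131.38158720084564 finger offset 11.82802061680173
```

Emit:
carry_out([
  [255,0.5,0,0.05,0],
  [255,1.2,0,0.05,0],
  [255,2.0,0,0.05,0],
  [255,2.8,0,0.1,0],
  [255,3.4,0,0.1,0],
])

```text
t: 4.55
tool_pos: [0.5681, 0.0395, 0.043]
ee_rot: [[0.437, 0.899, 0.007], [0.899, -0.437, 0.001], [0.004, 0.006, -1.0]]
wrist_force: [-2.4, 0.3, 8.8]
opening: 0.0006
```

```bash
python3 -c "
from h import *
go(.5447,-.0047,.0425,64)
cv2.imwrite('pics/w4.png',get_image('wrist'))"
```

```text
t 4.55 pos [0.5681 0.0395 0.043 ] zax [ 0.007  0.001 -1.   ] yaw 64.09 j [2.800e+00 3.450e+01 1.061e+02 1.000e-01 3.900e+01 2.860e+01] F [-2.41  0.26  8.81] open 0.0006
delta cm [-5.   -0.17  0.03] turn 0.09
```

View pics/w4.png

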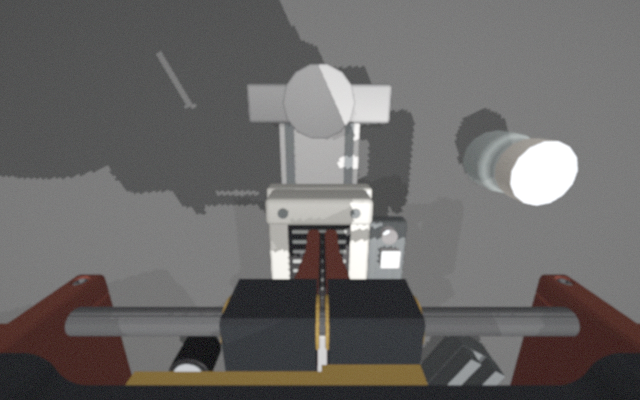

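Emit:
carry_out([
  [255,0.6,0,0,0],
  [255,1.4,0,0.05,0],
  [255,2.2,0,0.05,0],
  [255,2.9,0,0.05,0],
  [255,3.4,0,0.1,0],
])

```text
t: 5.1
tool_pos: [0.5837, 0.0713, 0.0431]
ee_rot: [[0.437, 0.9, 0.008], [0.9, -0.437, 0.002], [0.005, 0.007, -1.0]]
wrist_force: [-2.4, -0.8, 8.0]
opening: 0.0005
```

```bash
python3 -c "
from h import *
go(.5447,-.0047,.0425,64)
cv2.imwrite('pics/w5.png',get_image('wrist'))"
```

```text
t 5.1 pos [0.5837 0.0713 0.0431] zax [ 0.008  0.002 -1.   ] yaw 64.11 j [5.800e+00 3.550e+01 1.037e+02 1.000e-01 4.030e+01 3.160e+01] F [-2.39 -0.81  8.03] open 0.0005
delta cm [-8.55 -0.19  0.02] turn 0.11
```

View pics/w5.png

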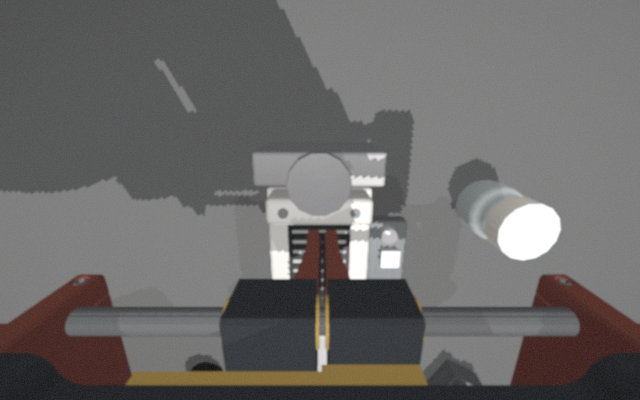

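Emit:
carry_out([
  [255,0.2,0,0.1,0],
  [255,0.4,0,0.1,0],
  [255,0.6,0,0.1,0],
  [255,0.8,0,0.1,0],
  [255,0.8,0,0.1,0],
])

```text
t: 5.65
tool_pos: [0.5874, 0.0785, 0.0429]
ee_rot: [[0.436, 0.9, 0.008], [0.9, -0.436, 0.001], [0.005, 0.007, -1.0]]
wrist_force: [-3.8, -4.7, 8.3]
opening: 0.0004
```

```bash
python3 -c "
from h import *
go(.5447,-.0047,.0425,64)
cv2.imwrite('pics/w6.png',get_image('wrist')[120:280,220:420].repeat(4,0).repeat(4,1)[:600])"
```

```text
t 5.65 pos [0.5874 0.0785 0.0429] zax [ 0.008  0.001 -1.   ] yaw 64.15 j [  6.5  35.8 103.1   0.   40.6  32.3] F [-3.83 -4.7   8.33] open 0.0004
delta cm [-9.35 -0.21 -0.01] turn 0.15
```

View pics/w6.png

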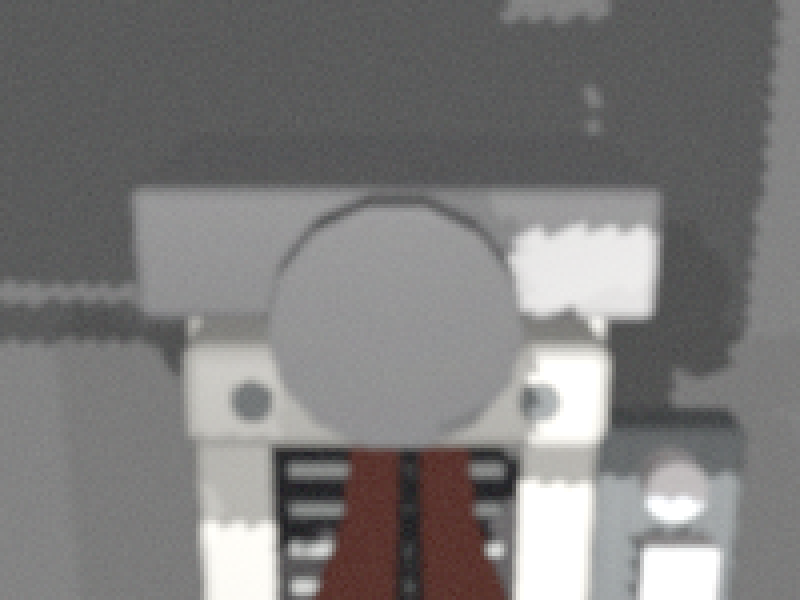

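```bash
python3 -c "
from h import *
scr((283,220.1),(355,220.1))
go(.5447,-.0047,.0425,64)"
```

```text
carriage-to-marker est 57.51924637017237 finger offset 15.973276315483922
t 5.7 pos [0.5874 0.0785 0.0429] zax [ 0.008  0.001 -1.   ] yaw 64.14 j [  6.5  35.8 103.1   0.   40.6  32.3] F [-3.07 -4.73  9.09] open 0.0005
delta cm [-9.35 -0.21 -0.01] turn 0.14
```

Emit:
carry_out([
  [255,0.2,0,0.05,0],
  [255,0.4,0,0.05,0],
  [255,0.4,0,0.05,0],
])

```text
t: 6.0
tool_pos: [0.5889, 0.0814, 0.043]
ee_rot: [[0.436, 0.9, 0.008], [0.9, -0.436, 0.0], [0.003, 0.007, -1.0]]
wrist_force: [-3.6, -4.2, 8.1]
opening: 0.0004
```

```bash
python3 -c "
from h import *
go(.5447,-.0047,.0425,64)
cv2.imwrite('pics/w7.png',get_image('wrist')[120:280,220:420].repeat(4,0).repeat(4,1)[:600])"
```

```text
t 6.0 pos [0.5889 0.0814 0.043 ] zax [ 0.008  0.    -1.   ] yaw 64.17 j [ 6.700e+00  3.590e+01  1.028e+02 -1.000e-01  4.080e+01  3.260e+01] F [-3.62 -4.15  8.1 ] open 0.0004
delta cm [-9.67 -0.23  0.02] turn 0.17
```

View pics/w7.png

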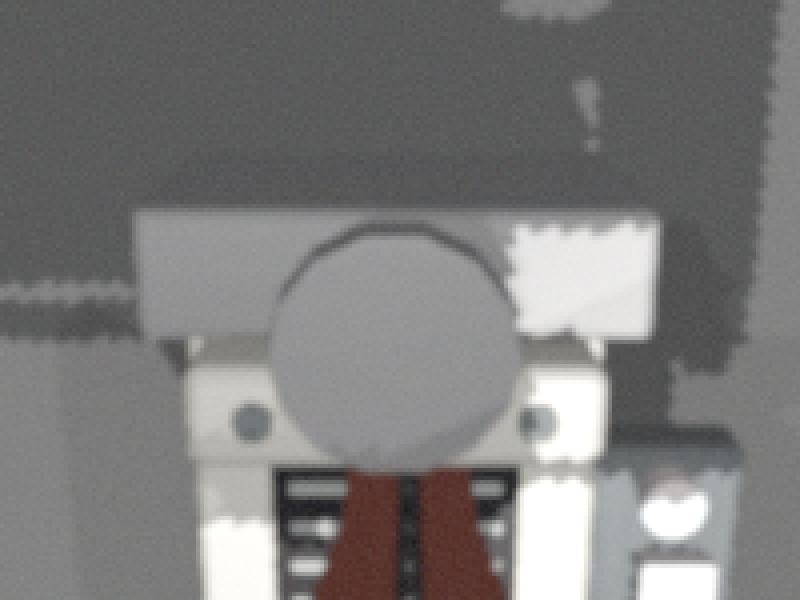

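Emit:
carry_out([
  [255,0,0,-0.2,0],
  [255,0,0,-0.5,0],
  [255,0,0,-0.9,0],
  [255,0,0,-1.6,0],
  [255,0,0,-3,0],
])

```text
t: 6.55
tool_pos: [0.5878, 0.0813, 0.0728]
ee_rot: [[0.436, 0.9, 0.006], [0.9, -0.436, 0.0], [0.002, 0.005, -1.0]]
wrist_force: [1.5, -0.7, 0.5]
opening: 0.0005
```

Emit:
carry_out([
  [255,0,0,-3,0],
  [255,0,0,-7,0],
  [255,0,0,-11,0],
  [255,0,0,-12,0],
  [255,0,0,-12,0],
])

```text
t: 7.05
tool_pos: [0.5884, 0.0816, 0.1955]
ee_rot: [[0.436, 0.9, 0.01], [0.9, -0.436, 0.001], [0.005, 0.009, -1.0]]
wrist_force: [1.2, 0.1, -0.3]
opening: 0.0007
```

```bash
python3 -c "
from h import *
go(.5447,-.0047,.0425,64)
np.save('T8.npy',wristT())
cv2.imwrite('pics/w8.png',get_image('wrist'))
cv2.imwrite('pics/side8.png',cv2.resize(get_image('side')[130:270,250:450],None,fx=4,fy=4,interpolation=2))
cv2.imwrite('pics/top8.png',get_image('top'))"
```

```text
t 7.05 pos [0.5884 0.0816 0.1955] zax [ 0.01   0.001 -1.   ] yaw 64.18 j [ 6.8 23.3 99.1 -0.  57.1 32.6] F [ 1.18  0.05 -0.31] open 0.0007
delta cm [-9.75 -0.31 15.25] turn 0.18
```

View pics/w8.png

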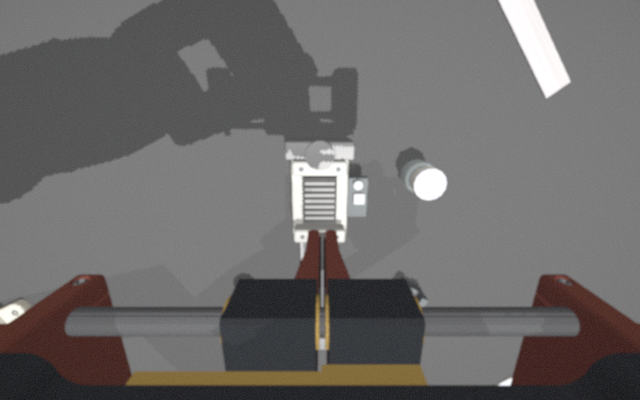

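View pics/side8.png

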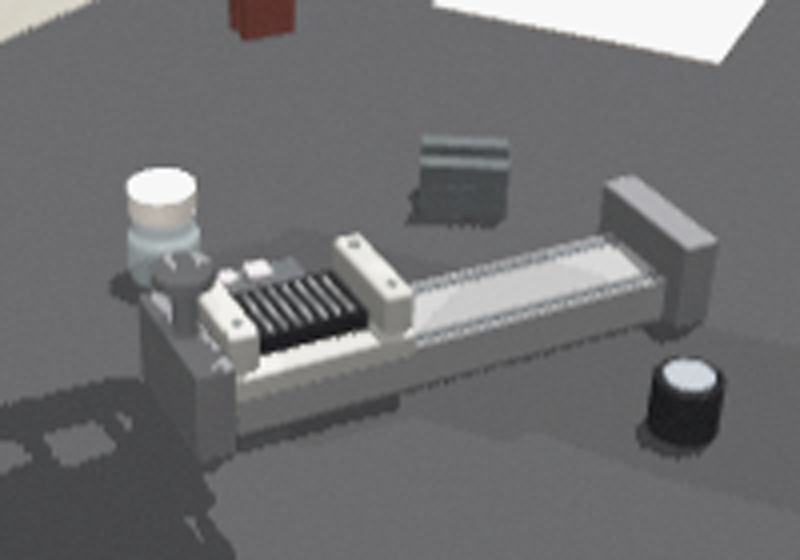

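The carriage sits against the post-headed stop with its pad up. The jar, loupe and vee block are where they were. I'll make one numeric check of the carriage-to-marker distance.

```bash
python3 - <<'E'
import cv2
a=cv2.imread("pics/w8.png")[130:260,260:380]
cv2.imwrite("pics/w8c.png",cv2.resize(a,None,fx=4.6,fy=4.6,interpolation=cv2.INTER_CUBIC))
E
```

```text
(no output)
```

View pics/w8c.png

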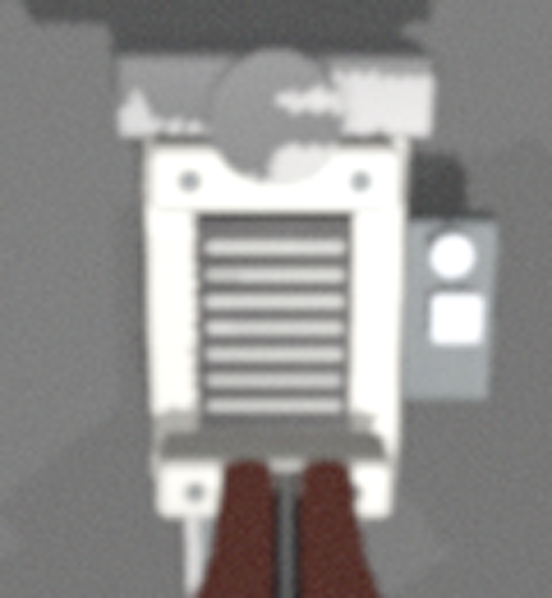

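```bash
python3 - <<'E'
from h import *
T=np.load('T8.npy')
c=lambda u,v:(260+(u+.5)/4.6-.5,130+(v+.5)/4.6-.5)
f=np.mean([ray("wrist",c(*q),.0605,T) for q in((190,181),(361,181))],0)
r=np.mean([ray("wrist",c(*q),.0605,T) for q in((195,491),(357,491))],0)
m=ray("wrist",c(274,114),.084,T)
e=np.mean([ray("wrist",c(*q),.05,T) for q in((120,137),(432,137))],0) # stop near top edge
ax=np.array([.4384,.8988,0]); w=(f+r)/2
print("f-r",(f-r)@ax,"marker-carr",(m-w)@ax,"stop edge-carr",(e-w)@ax)
E
```

```text
f-r 0.07984768521064882 marker-carr 0.059345405747350984 stop edge-carr 0.048474903148293974
```

```bash
python3 -c "
from station import *
print(close_job()); s=sense(); print(s['t'],s['wrist_force'].round(1))"
```

```text
the job is handed in; nothing more can be done
None
the job is handed in; nothing more can be done
```

The carriage is against the stop with the round-headed post, the pad is up so the brake should be holding it, and the arm is clear above. I handed the job in at about 7.2 s.

- **Press and push:** with the fingers shut I pressed the pad about 5.5 mm down at roughly 9 N. I kept it pressed and moved the carriage about 88 mm along the rail by rubbing alone.
- **Contact with the stop:** at the end the resistance along the rail rose to about 6 N. The finger then slid on over the pad while the carriage stayed put, which shows it was against the stop. I lifted straight up from there.
- **Last checks:** after lifting, the wrist force was close to zero. In the pictures the pad is up, and the jar, vee block and loupe have not moved.
- **Small disagreement:** the final picture gave 59.3 mm from marker to carriage middle (58 expected) and 48.5 mm to the stop's face (48 expected). An earlier picture gave 57.5 mm. All three fit contact within the 2 mm calibration.

I did not test the brake by pushing on the carriage afterwards.

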